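# Tidy the illustrator's desk: stamps, tape rolls and toadstool to their places

### The job

Clear up the craft things strewn over this desk: stand each rubber stamp upright in the middle of the ink pad of its own colour, put both tape rolls flat over the wooden spindle with the wide pink roll at the bottom and the narrow teal one on top of it, and stand the toadstool figurine upright in the middle of the sage-green dish. Leave the olive mug where it is.

Things in the scene. Friction and masses are not known exactly. Their poses are not given: they have to be found in the camera images.
- stamp_red: Red rubber stamp, loose, standing upright, 66 mm high, about 70 g: square foot 36 x 36 mm and 16 mm high, thin wooden neck (16 mm across), then a round red grip 22 mm across from 34 mm to 66 mm above the underside. Origin: centre of its underside; z up along the handle; x and y along the sides of the foot.
- stamp_blue: Blue rubber stamp, the same shape and sizes as the red one, with blue foot and blue grip. Origin: centre of its underside; z up along the handle.
- toadstool: Ceramic toadstool figurine, loose, standing upright, 61 mm high, about 90 g: white stem (foot 34 mm across, 24 mm across higher up), orange domed cap with white dots; the cap's widest band is 44 mm across from 36 mm to 46 mm above the underside, the dome narrows above that. Origin: centre of its underside; z up.
- roll_wide: Wide pink tape roll lying flat, loose: ring of outer diameter 54 mm, hole diameter 34 mm, 24 mm high, about 50 g. Origin: centre of its underside, on the axis of the hole; z up.
- roll_narrow: Narrow teal tape roll lying flat, loose: ring of outer diameter 48 mm, hole diameter 34 mm, 16 mm high, about 30 g. Origin: centre of its underside, on the axis of the hole; z up.
- pad_red: Red ink pad, fixed to the desk: black square tin 70 x 70 mm, 8 mm high, with a firm flat red cushion 58 x 58 mm whose top is 10 mm above the desk. Origin: centre of its underside; z up; x and y along its sides.
- pad_blue: Blue ink pad, fixed to the desk: the same as the red one, with a blue cushion (top 10 mm above the desk). Origin: centre of its underside; z up.
- spindle: Light wooden tape spindle, fixed to the desk: round base 74 mm across and 10 mm high with an upright post 16 mm in diameter in its middle, top of the post 64 mm above the desk, its end tapered. Origin: centre of its underside, on the axis of the post; z up.
- dish: Round sage-green dish, fixed to the desk: 94 mm across at the rim, rim 14 mm high, walls 4 mm, flat inner floor about 76 mm across and 5 mm above the desk. Origin: centre of its underside; z up.
- mug: Olive mug, loose, a bystander: 72 mm across and high, 300 g, handle at its +y side reaching 72 mm from its axis. Origin: centre of its underside; z up. Nothing in the working area is taller. Two unlisted bystanders lie there: a yellow computer mouse (95 x 56 x 32 mm high) and a white earbud case (52 x 46 x 24 mm high), their middles at least 95 mm from those of all listed things.
Mind the look-alikes: they are no part of the job. Several things look just like the stamp_blue: the one meant starts farthest from the robot's base.

How it is judged:
At the end, for the whole second after the job is handed in: Stamps upright on the pad of their colour within 15 mm of its centre; pink roll on the spindle's base, teal roll on it, both flat within 13 mm of the axis; toadstool upright on the dish floor within 18 mm of its centre (upright: 0.12 rad); all released, at rest; mug within 30 mm of its start (horizontal distance between stamp_red and pad_red below 0.015 m and z of stamp_red in the frame of pad_red between 0.007 and 0.013 m and linear speed of each of stamp_red, stamp_blue, toadstool, roll_wide, roll_narrow below 0.02 m/s and angle between each of stamp_red, stamp_blue, toadstool's own z axis and vertical below 0.12 rad and horizontal distance between stamp_blue and pad_blue below 0.015 m and z of stamp_blue in the frame of pad_blue between 0.007 and 0.013 m and horizontal distance between toadstool and dish below 0.018 m and z of toadstool in the frame of dish between 0.002 and 0.009 m and horizontal distance between each of roll_wide, roll_narrow and spindle below 0.013 m and z of roll_wide in the frame of spindle between 0.007 and 0.014 m and z of roll_narrow in the frame of spindle between 0.03 and 0.039 m and distance of mug from where it was at the start of the episode below 0.03 m); the robot touches nothing.
It fails at once if the mug is shifted by more than 30 mm or tipped (distance of mug from where it was at the start of the episode above 0.03 m or angle between mug's own z axis and vertical above 0.3 rad).
It also fails if it takes over 128 s, if anything falls off the work surface, if the arm or the gripper's body presses on something with over 40 N, if the wrist force passes 120 N, or if a joint passes its speed limit or range.

### The arm

A 6-joint arm with a two-finger parallel gripper is mounted at the origin on the work surface. World frame = base frame: x ahead of the robot, y to its left, z up, the work surface at z = 0. Lengths are in m, angles in rad, forces in N, time in s.
With the tool pointing down it reaches from about 0.325 to 0.775 m from the base axis. Payload 9.3 kg.
Tool frame: the origin (TCP) lies on the centre line of the jaws, within the pads' length; the fingertips stand 8 mm ahead of it and the grasp point (between the pads) lies 11 mm behind it; z points along the fingers, y is the line along which they close (so a half turn about z gives the same grasp; the last joint's range is limited). The gripper opens to 85 mm and grips with 20 to 120 N. Pads are 22 mm wide; open, the fingers measure 114 mm over their backs; the gripper's body (76 mm by 85 mm) begins 54 mm behind the grasp point. The pads swing forward as they close: fully open they stand 13 mm farther back than shut.
Start: joints at [-1.47, 0.259, 0.021, 1.334, 0, 1.418], TCP at [0.138, -0.532, 0.239] pointing down, gripper open.
Joint ranges: [-3.04, 3.04], [-0.91, 1.82], [-1.04, 1.36], [-1.92, 1.95], [-1.52, 1.45], [-3.14, 3.14]. Speed limits (rad/s): [2.22, 2.22, 2.79, 3.14, 3.14, 3.14].

### API

Orientations are given as a rotation vector (axis times angle).
In Python, from station import manip gives the robot as it stands. The module is installed in compiled form; this text tells all that it offers.
- The arm moves only by the tool move_arm, never from a script. Its argument "series" is a list of rows, each a list of 4 numbers: the shift along the tool's x, y, z in m, then the turn about the tool's z in degrees. In form: [[dx, dy, dz, yaw], ...]. A call has 1 to 8 rows; each row is the pose to reach, as a shift and turn from the pose commanded when the call began, along the tool's axes at that moment; what a row does not reach only later rows make up. A row lasts 1/12 s, in which the tool goes at most 41.7 mm and 7.16 degrees, less where a joint would pass 70% of its speed; a pose out of reach is approached as far as the arm can. A call with a gripper value outside its range is refused whole. "jaw" is the finger opening in m, from 0 to 0.0854, set as the call begins (left out, the last holds). The fingers move at their own pace and stop on an object; the grip force is fixed at half the most. Time passes only in rows, so rows that repeat a pose let the fingers close. It gives the time, the measured TCP pose, the force, the opening and the grip force at its end, in the units of the state.
- manip.get_state(): the state, without advancing time (a new reading comes with each control period).
- manip.capture(name): name is "scene" or "top"; returns a dict with "frame" (384x512x3 uint8, red, green, blue), "camera_matrix" (3x3 intrinsics, pixels), "R" (3x3) and "t" (3): a world point X has camera coordinates R X + t. Camera axes: x right, y down, z forward; pixel columns grow to the right and rows downward; lengths in m; the calibration is good to about 2 mm. A picture is of the moment at which its call begins. There is no depth.
- manip.job_done(): hands the job in; it is judged then, once.
Trained networks look in a picture, given as the dict that the camera call returned (one of the last four; its "shot" number tells which), for a name from the list of things; names that differ only in an ending like _2 or _b are one class to them, and where a whole thing is asked for, a point or a joint stands for the part that bears it (a point fixed in the world has none). Each returns a list of dicts, best first, with "p" (0 to 1); they miss things now and then, are a little off and sometimes report something else, mostly with a low value. They report only what shows in the picture. A call takes as long as a camera call. They do not tell look-alikes from the thing itself.
- manip.regions_of(picture, query): "pixels" (384x512 bool, what is visible of it) and "xy" ([column, row] in pixels, amid what is visible of it).
- manip.landmark_of(picture, query): "xy" ([column, row] in pixels: a listed point, or the origin of a listed thing).
The state is a dict: "time_s": time; "qpos": joint angles; "dq": joint speeds; "effort": joint torques, N m; "position": TCP position; "orientation": TCP orientation; "ft_force": force on the tool from outside, world axes, zero at the start; "ft_torque": the same for the moment, N m; "width": finger opening in m; "grasp_force": force on a finger pad.
Only numpy, scipy, OpenCV 4.12 (cv2) and the standard library are available. Lean on these libraries where they do the work, as an engineer would, in place of code of your own. Each camera call takes 0.05 s, during which the arm holds its last target. There are 200 camera calls.

## Working session

There is one attempt and no reset: what is moved stays moved. The work goes in short steps, Python scripts to look and compute and a tool call to move; the robot and the scene stay as the last step left them, time stands still between calls to the robot, and variables do not carry over. Pictures are saved under pics/ and viewed, at most 14 in all, crops included, and the job is handed in when it is done.

Besides the shell and the picture viewer there is one more tool, called by a JSON object that holds its "name" and its "arguments", one argument or row to a line. move_arm: Moves the arm, as the interface text tells. Its arguments: {"type":"object","properties":{"series":{"type":"array","items":{"type":"array","items":{"type":"number"}}},"jaw":{"type":"number"}},"required":["series"]}

```bash
mkdir -p pics; cat > h.py <<'E'
import numpy as np,cv2
from station import manip
def ray(c,uv,z):
    K,R,t=[np.array(c[k]) for k in("camera_matrix","R","t")]
    d=R.T@np.linalg.inv(K)@np.array([uv[0],uv[1],1.]);o=-R.T@t
    return o+d*(z-o[2])/d[2]
def proj(c,X):
    K,R,t=[np.array(c[k]) for k in("camera_matrix","R","t")]
    p=K@(R@np.array(X)+t);return p[:2]/p[2]
def save(c,n): cv2.imwrite(f"pics/{n}.png",cv2.resize(c["frame"][:,:,::-1],(800,600)))
E
python3 - <<'E'
from h import *
np.set_printoptions(precision=3,suppress=True)
s=manip.get_state();print(s)
P={}
for n in("top","scene"):
    c=manip.capture(n);save(c,n+"0");R=np.array(c["R"]);print(n,"cam pos",-R.T@np.array(c["t"]))
    for q in "stamp_red stamp_blue toadstool roll_wide roll_narrow pad_red pad_blue spindle dish mug".split():
        for d in manip.landmark_of(c,q)[:6]:
            if d["p"]>.2: print(n,q,round(d["p"],2),np.array(d["xy"]),ray(c,d["xy"],0))
E
```

```text
{'time_s': 0.0, 'qpos': array([-1.47 ,  0.259,  0.021,  1.334, -0.   ,  1.418]), 'dq': array([-0.001, -0.002,  0.001, -0.002,  0.001,  0.   ]), 'effort': array([ -0.001, -55.564,  34.453,   0.014,  -0.   ,   0.   ]), 'position': array([ 0.138, -0.532,  0.239]), 'orientation': array([-3.115, -0.397, -0.   ]), 'ft_force': array([-0.218,  0.614, -0.111]), 'ft_torque': array([ 0.026,  0.   , -0.007]), 'grasp_force': 0.0, 'width': 0.0852820430493731}
top cam pos [0.447 0.01  1.304]
top stamp_red 0.7 [303.6 214.8] [ 0.435 -0.154  0.   ]
top stamp_red 0.38 [340.6 235.4] [ 0.372 -0.261  0.   ]
top stamp_blue 0.65 [154.1 177.9] [0.553 0.281 0.   ]
top stamp_blue 0.65 [187.5 248.9] [0.343 0.187 0.   ]
top stamp_blue 0.61 [157.2 210. ] [0.459 0.273 0.   ]
top stamp_blue 0.54 [134.9 225.9] [0.414 0.339 0.   ]
top toadstool 0.67 [305.6 214.8] [ 0.435 -0.16   0.   ]
top roll_wide 0.48 [106.2 194.5] [0.507 0.421 0.   ]
top roll_narrow 0.42 [298.6 149. ] [ 0.629 -0.145  0.   ]
top roll_narrow 0.35 [245.1 198.2] [0.487 0.016 0.   ]
top pad_blue 0.97 [381.3 196.7] [ 0.483 -0.385  0.   ]
top spindle 0.
[... 353 characters left out ...]
lue 0.71 [363.5 210. ] [0.466 0.273 0.   ]
scene stamp_blue 0.64 [329.6 172.3] [0.352 0.182 0.   ]
scene stamp_blue 0.44 [306.5 264.9] [0.648 0.141 0.   ]
scene toadstool 0.64 [363.3 180.8] [0.367 0.273 0.   ]
scene toadstool 0.33 [304.9 262.3] [0.642 0.137 0.   ]
scene roll_wide 0.68 [423.3 228.4] [0.499 0.42  0.   ]
scene roll_narrow 0.59 [260.2 203.3] [0.488 0.009 0.   ]
scene roll_narrow 0.52 [188.7 245.4] [ 0.64  -0.141  0.   ]
scene pad_red 0.69 [259.9 204.2] [0.491 0.009 0.   ]
scene pad_blue 0.6 [112.6 183.5] [ 0.487 -0.385  0.   ]
scene spindle 0.6 [307.6 263.4] [0.643 0.143 0.   ]
scene dish 0.91 [238. 249.] [ 0.631 -0.023  0.   ]
scene mug 0.94 [164.5 158. ] [ 0.375 -0.276  0.   ]
```

View pics/top0.png

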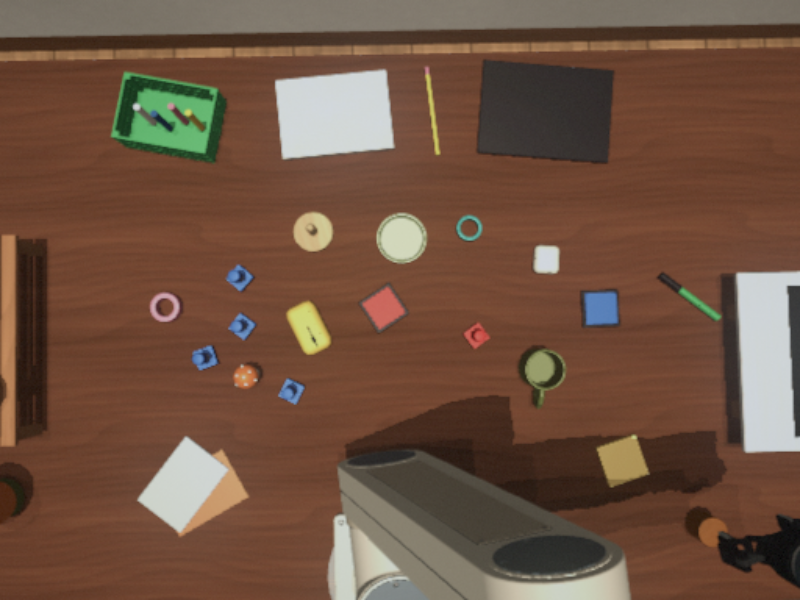

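View pics/scene0.png

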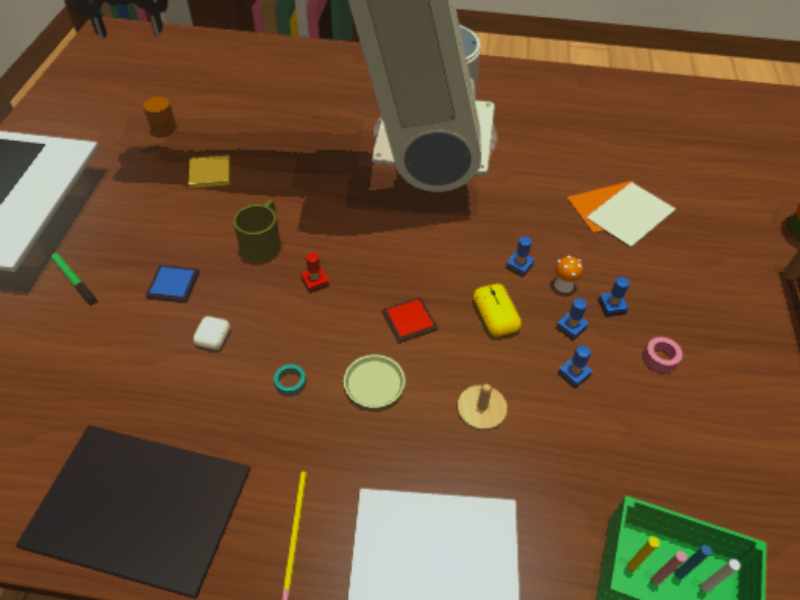

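The top view shows the red stamp at (476,335) and the target blue stamp at (239,277), which is the farthest of the four. The toadstool is at (245,376), the pink roll at (165,307) and the teal roll at (469,228). The spindle is at (313,231), the dish at (402,238), the red pad at (384,307) and the blue pad at (600,308). The scene view agrees. Next I refine these by fitting silhouettes.

```bash
cat >> h.py <<'E'
from scipy.optimize import least_squares
# name: (guess, hsv lo, hi, list of hull parts, each list of (z,r))
RED=((0,150,70),(8,255,255)); BLUE=((100,120,50),(125,255,255))
ST=[[(0,.020),(.016,.020)],[(.034,.011),(.066,.011)]]
OBJ=dict(
 stamp_red=((.435,-.155),*RED,ST), stamp_blue=((.553,.281),*BLUE,ST),
 toadstool=((.37,.265),(5,150,90),(18,255,255),[[(.036,.022),(.046,.022),(.054,.017),(.061,.004)]]),
 roll_wide=((.503,.421),(150,50,70),(179,255,255),[[(0,.027),(.024,.027)]]),
 roll_narrow=((.632,-.142),(80,100,50),(97,255,255),[[(0,.024),(.016,.024)]]),
 pad_red=((.488,.012),*RED,[[(.010,.031)]]), pad_blue=((.485,-.385),*BLUE,[[(.010,.031)]]),
 dish=((.627,-.023),(22,15,110),(45,255,255),[[(0,.040),(.014,.047)]]),
 spindle=((.637,.145),(12,60,135),(24,200,255),[[(0,.037),(.010,.037)]]))
def blob(c,g,lo,hi):
    m=cv2.inRange(cv2.cvtColor(c["frame"],cv2.COLOR_RGB2HSV),lo,hi)
    if lo[0]==0: m|=cv2.inRange(cv2.cvtColor(c["frame"],cv2.COLOR_RGB2HSV),(172,lo[1],lo[2]),(179,255,255))
    u=proj(c,[*g,.02]);k=np.zeros_like(m);cv2.circle(k,tuple(int(round(a)) for a in u),24,255,-1)
    m&=k
    n,l,s,ce=cv2.connectedComponentsWithStats(cv2.dilate(m,np.ones((3,3),np.uint8)))
    i=min((i for i in range(1,n) if s[i,4]>30),key=lambda i:np.hypot(*(ce[i]-u)))
    return m&((l==i)*np.uint8(255))
def render(c,xy,parts):
    S=8;a=np.linspace(0,6.2832,40);im=np.zeros((160*S//2,)*2,np.uint8);o=proj(c,[*xy,.02]).round()-40
    for p in parts:
        P=np.array([proj(c,[xy[0]+r*np.cos(t),xy[1]+r*np.sin(t),z]) for z,r in p for t in a])
        cv2.fillConvexPoly(im,cv2.convexHull(((P-o+.5)*S).round().astype(np.int32)),255)
    M=cv2.moments(im,True);return np.array([M['m10'],M['m01']])/M['m00']/S-.5+o,M['m00']/S/S
def measure(names,cams,guess={}):
    out={}
    for n in names:
        g,lo,hi,parts=OBJ[n];g=guess.get(n,g);T=[]
        for c in cams:
            m=blob(c,g,lo,hi)
            if len(parts)==1:
                h=cv2.convexHull(cv2.findNonZero(m));m=np.zeros_like(m);cv2.fillConvexPoly(m,h,255)
            M=cv2.moments(m,True);T.append((np.array([M['m10'],M['m01']])/M['m00'],M['m00']))
        f=lambda x:np.concatenate([render(c,x,parts)[0]-t[0] for c,t in zip(cams,T)])
        r=least_squares(f,g,diff_step=.004);out[n]=r.x
        print(n,r.x.round(4),"res px",r.fun.round(1),"area meas/model",[(int(t[1]),int(render(c,r.x,parts)[1])) for c,t in zip(cams,T)])
    return out
E
python3 - <<'E'
from h import *
measure(OBJ,[manip.capture("top"),manip.capture("scene")])
E
```

```text
stamp_red [ 0.4355 -0.1578] res px [-0.1  0.3 -0.2  0.3] area meas/model [(122, 160), (238, 284)]
stamp_blue [0.5535 0.2825] res px [ 0.1  0.7 -0.   0.7] area meas/model [(95, 173), (212, 344)]
toadstool [0.3776 0.2638] res px [ 1.1 -2.1  1.3 -2.6] area meas/model [(213, 206), (1802, 223)]
roll_wide [0.5019 0.4175] res px [ 0.4 -0.1  0.4 -0. ] area meas/model [(311, 326), (441, 465)]
roll_narrow [ 0.6368 -0.1497] res px [0.6 0.2 0.4 0.4] area meas/model [(195, 228), (275, 352)]Traceback (most recent call last):
  File "<stdin>", line 2, in <module>
  File "h.py", line 42, in measure
    m=blob(c,g,lo,hi)
  File "h.py", line 29, in blob
    i=min((i for i in range(1,n) if s[i,4]>30),key=lambda i:np.hypot(*(ce[i]-u)))
ValueError: min() iterable argument is empty
```

{"name": "move_arm", "arguments": {
  "series": [
    [0, 0, 0, -7],
    [0, 0, 0, -14],
    [0, 0, 0, -21],
    [0, 0, 0, -28],
    [0, 0, 0, -35],
    [0, 0, 0, -42],
    [0, 0, 0, -49],
    [0, 0, 0, -56]
  ],
  "jaw": 0.045
}}

```text
time_s: 1.87
position: [0.1381, -0.5324, 0.2393]
orientation: [-2.559, -1.822, -0.0]
ft_force: [-0.3, -0.1, -0.2]
width: 0.0452
grasp_force: 0.0
```

```bash
python3 - <<'E'
from h import *
for n in("top","scene"):
    c=manip.capture(n);H=cv2.cvtColor(c["frame"],cv2.COLOR_RGB2HSV)
    pts=dict(pad_red=(.488,.012,.01),pad_blue=(.485,-.385,.01),dish=(.627,-.023,.005),spindle=(.66,.145,.01),sp2=(.637,.17,.01),desk=(.56,.06,0),desk2=(.42,.29,0),toad=(.37,.265,.056),sr=(.4355,-.158,.066),sb=(.5535,.2825,.066),sbfoot=(.5535,.2965,.016),teal=(.637,-.171,.016))
    for k,v in pts.items():
        u=proj(c,v).round().astype(int);w=H[u[1]-1:u[1]+2,u[0]-1:u[0]+2].reshape(-1,3);print(n,k,u,np.median(w,0),w.min(0),w.max(0))
E
```

```text
top pad_red [246 198] [  3. 138. 203.] [  3 136 203] [  3 139 204]
top pad_blue [382 196] [108. 132. 186.] [107 131 185] [108 134 187]
top dish [257 150] [ 35.  33. 215.] [ 35  32 215] [ 36  33 216]
top spindle [200 140] [ 22.  84. 207.] [ 20  76 207] [ 24  86 208]
top sp2 [191 148] [ 20.  90. 206.] [ 19  87 206] [ 20  90 207]
top desk [230 174] [ 10. 138. 116.] [ 10 134 114] [ 11 142 118]
top desk2 [152 223] [  9. 138. 107.] [  9 130 106] [ 10 142 110]
top toad [156 242] [ 16. 122. 201.] [ 15  24 197] [ 17 152 205]
top sr [308 215] [  2. 157. 203.] [  1 147 200] [  3 167 203]
top sb [149 176] [107. 120. 193.] [107 113 186] [108 132 198]
top sbfoot [148 177] [107. 127. 190.] [107 118 182] [108 137 196]
top teal [308 145] [ 63. 107. 129.] [ 10  35 118] [ 84 143 179]
scene pad_red [261 201] [  5. 255. 203.] [  5 255 203] [  5 255 204]
scene pad_blue [112 181] [107. 181. 172.] [107 179 172] [108 181 173]
scene dish [238 246] [ 35.  83. 202.] [ 35  82 202] [ 35  83 203]
scene spindle [308 268] [ 22. 126. 208.] [ 20 123 208] [ 22 129 208]
scene sp2 [320 260] [ 20. 132. 208.] [ 20 131 208] [ 20 134 208]
scene desk [276 229] [ 12. 176. 120.] [ 12 174 118] [ 13 179 122]
scene desk2 [370 197] [108. 164. 119.] [106 133  67] [113 176 181]
scene toad [365 167] [ 18. 168. 207.] [ 14  15 193] [ 38 255 212]
scene sr [199 163] [  3. 255. 201.] [  3 255 197] [  4 255 202]
scene sb [374 224] [106. 188. 178.] [106 181 176] [106 194 182]
scene sbfoot [375 236] [106. 187. 178.] [106 153 163] [108 188 179]
scene teal [176 239] [ 84. 165. 145.] [ 12  76 105] [ 85 197 159]
```

{"name": "move_arm", "arguments": {
  "series": [
    [0, 0, 0, -7],
    [0, 0, 0, -14],
    [0, 0, 0, -19.5],
    [0, 0, 0, -19.5]
  ]
}}

```text
time_s: 2.3
position: [0.1381, -0.5324, 0.2393]
orientation: [-2.221, -2.222, 0.0]
ft_force: [0.9, -0.2, 0.3]
width: 0.0449
grasp_force: 0.0
```

```bash
sed -i 's/^RED=.*/RED=((0,110,70),(7,255,255)); BLUE=((100,70,50),(125,255,255))/; s/(5,150,90),(18,255,255)/(5,90,150),(18,255,255)/; s/(80,100,50),(97,255,255)/(70,60,70),(100,255,255)/; s/(22,15,110),(45,255,255)/(27,15,110),(50,255,255)/; s/(12,60,135),(24,200,255)/(12,50,150),(26,200,255)/' h.py
python3 - <<'E'
from h import *
C=[manip.capture("top"),manip.capture("scene")]
m=measure(OBJ,C)
np.set_printoptions(precision=4,suppress=True)
s=manip.get_state();print(s["position"],s["qpos"])
E
```

```text
stamp_red [ 0.4356 -0.1567] res px [0.3 0.2 0.3 0.4] area meas/model [(184, 160), (231, 284)]
stamp_blue [0.5529 0.2816] res px [0.1 0.1 0.1 0.1] area meas/model [(167, 173), (268, 345)]
toadstool [0.369  0.2679] res px [0.4 0.8 0.2 1. ] area meas/model [(175, 206), (165, 220)]
roll_wide [0.5017 0.4174] res px [ 0.4 -0.   0.4 -0. ] area meas/model [(310, 327), (437, 465)]
roll_narrow [ 0.6367 -0.1489] res px [0.5 0.3 0.4 0.4] area meas/model [(209, 228), (292, 353)]
pad_red [0.492 0.015] res px [ 0.1 -0.2  0.2 -0.2] area meas/model [(437, 359), (500, 373)]
pad_blue [ 0.4821 -0.3917] res px [ 0.3 -0.3  0.3 -0.2] area meas/model [(447, 355), (445, 336)]
dish [ 0.6219 -0.0216] res px [ 0.2 -0.4  0.2 -0.4] area meas/model [(806, 814), (1068, 1072)]
spindle [0.6364 0.1441] res px [0.2 0.4 0.2 0.4] area meas/model [(518, 517), (718, 770)]
[ 0.1381 -0.5324  0.2393] [-1.4696  0.2586  0.0215  1.3337  0.      0.1066]
```

{"name": "move_arm", "arguments": {
  "series": [
    [0.376, 0.2975, 0.09, 0],
    [0.376, 0.2975, 0.09, 0],
    [0.376, 0.2975, 0.09, 0],
    [0.376, 0.2975, 0.09, 0],
    [0.376, 0.2975, 0.09, 0],
    [0.376, 0.2975, 0.09, 0],
    [0.376, 0.2975, 0.09, 0],
    [0.376, 0.2975, 0.09, 0]
  ]
}}

```text
time_s: 3.07
position: [0.342, -0.2736, 0.1777]
orientation: [2.227, 2.215, -0.0]
ft_force: [0.9, -1.5, 0.7]
width: 0.0447
grasp_force: 0.0
```

{"name": "move_arm", "arguments": {
  "series": [
    [0.117, 0.0936, 0.058, 0],
    [0.117, 0.0936, 0.058, 0],
    [0.117, 0.0936, 0.058, 0],
    [0.117, 0.0936, 0.058, 0],
    [0.117, 0.0936, 0.058, 0],
    [0.117, 0.0936, 0.058, 0]
  ]
}}

```text
time_s: 3.57
position: [0.4351, -0.1567, 0.1192]
orientation: [-2.22, -2.221, 0.001]
ft_force: [-0.2, -0.1, 0.2]
width: 0.0449
grasp_force: 0.0
```

Aligned over the red stamp. Descend, close, lift.

{"name": "move_arm", "arguments": {
  "series": [
    [0, 0, 0.04, 0],
    [0, 0, 0.07, 0],
    [0, 0, 0.079, 0],
    [0, 0, 0.079, 0],
    [0, 0, 0.079, 0]
  ]
}}

```text
time_s: 3.98
position: [0.4347, -0.1592, 0.0417]
orientation: [2.223, 2.219, -0.0]
ft_force: [-0.1, -0.1, 0.7]
width: 0.0446
grasp_force: 0.0
```

{"name": "move_arm", "arguments": {
  "series": [
    [0, 0, 0, 0],
    [0, 0, 0, 0],
    [0, 0, 0, 0],
    [0, 0, 0, 0],
    [0, 0, 0, 0],
    [0, 0, 0, 0]
  ],
  "jaw": 0.01
}}

```text
time_s: 4.48
position: [0.4356, -0.1589, 0.0425]
orientation: [2.219, 2.22, 0.001]
ft_force: [-0.1, -0.8, 7.5]
width: 0.0204
grasp_force: 58.3
```

{"name": "move_arm", "arguments": {
  "series": [
    [0, 0, -0.03, 0],
    [0, 0, -0.06, 0],
    [0.04, 0.0132, -0.06, 0],
    [0.08, 0.0264, -0.06, 0],
    [0.12, 0.0396, -0.06, 0],
    [0.155, 0.051, -0.06, 0],
    [0.172, 0.0564, -0.05, 0],
    [0.172, 0.0564, -0.045, 0]
  ]
}}

```text
time_s: 5.15
position: [0.492, 0.017, 0.0864]
orientation: [2.216, 2.226, 0.003]
ft_force: [0.4, 0.1, -0.0]
width: 0.0203
grasp_force: 58.9
```

```bash
python3 - <<'E'
from h import *
s=manip.get_state();print(s["position"],s["grasp_force"],s["width"],s["ft_force"])
C=[manip.capture("scene")];save(C[0],"s1")
E
```

```text
[0.49200834 0.01697348 0.08635977] 58.90479505062103 0.020332692353198317 [ 0.44418602  0.08744594 -0.03043927]
```

View pics/s1.png

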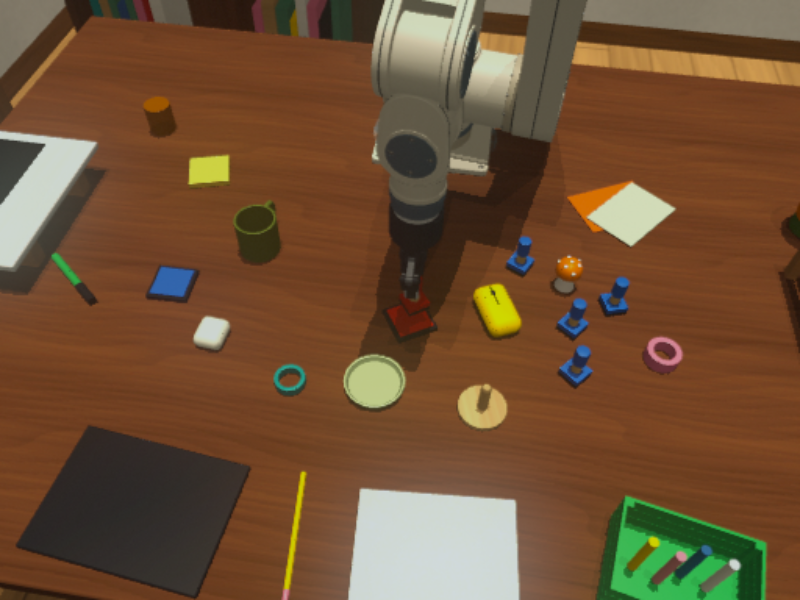

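The red stamp hangs upright over the red pad (410,315).

{"name": "move_arm", "arguments": {
  "series": [
    [0, 0, 0.02, 0],
    [0, 0, 0.03, 0],
    [0, 0, 0.035, 0],
    [0, 0, 0.035, 0],
    [0, 0, 0.035, 0]
  ]
}}

```text
time_s: 5.62
position: [0.4908, 0.0131, 0.0524]
orientation: [2.221, 2.221, 0.001]
ft_force: [-3.2, 2.9, 10.6]
width: 0.0206
grasp_force: 60.1
```

{"name": "move_arm", "arguments": {
  "series": [
    [0, 0, 0, 0],
    [0, 0, 0, 0],
    [0, 0, 0, 0],
    [0, 0, -0.02, 0],
    [0, 0, -0.06, 0],
    [0, 0, -0.08, 0]
  ],
  "jaw": 0.045
}}

```text
time_s: 6.12
position: [0.4915, 0.0133, 0.1337]
orientation: [2.22, 2.221, 0.002]
ft_force: [0.5, 0.2, 0.2]
width: 0.045
grasp_force: 0.0
```

{"name": "move_arm", "arguments": {
  "series": [
    [0.267, 0.061, 0, 0],
    [0.267, 0.061, 0, 0],
    [0.267, 0.061, 0, 0],
    [0.267, 0.061, 0, 0],
    [0.267, 0.061, 0, 0],
    [0.267, 0.061, 0, 0],
    [0.267, 0.061, 0, 0],
    [0.267, 0.061, 0, 0]
  ]
}}

```text
time_s: 6.78
position: [0.5524, 0.2849, 0.1302]
orientation: [-2.216, -2.226, -0.001]
ft_force: [-0.5, -1.0, 0.3]
width: 0.0449
grasp_force: 0.0
```

```bash
python3 - <<'E'
from h import *
print(manip.get_state()["position"])
C=[manip.capture("scene")]
measure(["stamp_red"],C,{"stamp_red":(.492,.015)})
for d in manip.landmark_of(C[0],"stamp_red")[:2]:print(d["p"],ray(C[0],d["xy"],.01))
cv2.imwrite("pics/s2.png",cv2.resize(C[0]["frame"][120:280,180:420,::-1],(720,480),interpolation=2))
E
```

```text
[0.55239949 0.2849144  0.1302068 ]
stamp_red [0.4962 0.0149] res px [-0.  0.] area meas/model [(498, 302)]
0.78 [0.49090203 0.01285127 0.01      ]
0.46 [0.505268   0.00978297 0.01      ]
```

View pics/s2.png

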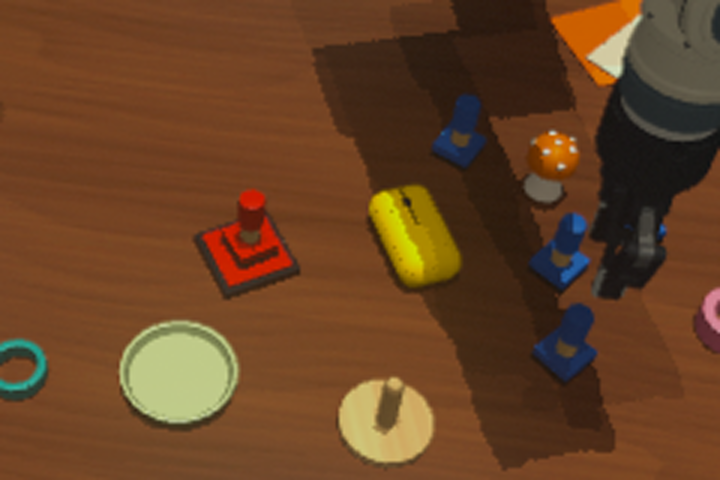

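The red stamp stands centred on its pad at (250,250) in the crop. The gripper is over the far blue stamp, with the offset explained by parallax.

{"name": "move_arm", "arguments": {
  "series": [
    [0, 0, 0.04, 0],
    [0, 0, 0.08, 0],
    [0, 0, 0.09, 0],
    [0, 0, 0.09, 0],
    [0, 0, 0.09, 0]
  ]
}}

```text
time_s: 7.3
position: [0.5522, 0.2799, 0.0418]
orientation: [-2.222, -2.221, 0.0]
ft_force: [-0.3, -0.3, 1.1]
width: 0.0453
grasp_force: 0.0
```

{"name": "move_arm", "arguments": {
  "series": [
    [0, 0, 0, 0],
    [0, 0, 0, 0],
    [0, 0, 0, 0],
    [0, 0, 0, 0],
    [0, 0, 0, 0],
    [0, 0, 0, 0]
  ],
  "jaw": 0.01
}}

```text
time_s: 7.8
position: [0.5531, 0.281, 0.0431]
orientation: [2.219, 2.22, 0.005]
ft_force: [0.5, -2.1, 7.1]
width: 0.0205
grasp_force: 58.3
```

{"name": "move_arm", "arguments": {
  "series": [
    [0, 0, -0.04, 0],
    [0, 0, -0.08, 0],
    [0, 0, -0.09, 0],
    [-0.04, 0, -0.09, 0],
    [-0.08, -0.01, -0.09, 0],
    [-0.12, -0.02, -0.09, 0],
    [-0.16, -0.03, -0.09, 0],
    [-0.2, -0.03, -0.09, 0]
  ]
}}

```text
time_s: 8.47
position: [0.5202, 0.0796, 0.132]
orientation: [2.219, 2.223, 0.001]
ft_force: [1.0, -0.2, -0.4]
width: 0.0202
grasp_force: 58.9
```

{"name": "move_arm", "arguments": {
  "series": [
    [-0.473, -0.041, 0, 0],
    [-0.473, -0.041, 0, 0],
    [-0.473, -0.041, 0, 0],
    [-0.473, -0.041, 0, 0],
    [-0.473, -0.041, 0, 0],
    [-0.473, -0.041, 0, 0],
    [-0.473, -0.041, 0, 0],
    [-0.473, -0.041, 0, 0]
  ]
}}

```text
time_s: 9.13
position: [0.4931, -0.2535, 0.132]
orientation: [2.219, 2.221, 0.001]
ft_force: [1.6, 0.4, -0.6]
width: 0.0205
grasp_force: 58.9
```

{"name": "move_arm", "arguments": {
  "series": [
    [-0.1395, -0.012, 0, 0],
    [-0.1395, -0.012, 0, 0],
    [-0.1395, -0.012, 0, 0],
    [-0.1395, -0.012, 0, 0],
    [-0.1395, -0.012, 0, 0],
    [-0.1395, -0.012, 0, 0]
  ]
}}

```text
time_s: 9.63
position: [0.4812, -0.3912, 0.131]
orientation: [2.222, 2.22, 0.0]
ft_force: [0.0, 0.6, -0.6]
width: 0.0204
grasp_force: 58.9
```

{"name": "move_arm", "arguments": {
  "series": [
    [0, 0, 0.04, 0],
    [0, 0, 0.065, 0],
    [0, 0, 0.075, 0],
    [0, 0, 0.08, 0],
    [0, 0, 0.08, 0],
    [0, 0, 0.08, 0]
  ]
}}

```text
time_s: 10.13
position: [0.4823, -0.3899, 0.0524]
orientation: [2.218, 2.223, 0.0]
ft_force: [0.0, 0.4, -1.0]
width: 0.02
grasp_force: 61.0
```

{"name": "move_arm", "arguments": {
  "series": [
    [0, 0, 0, 0],
    [0, 0, 0, 0],
    [0, 0, 0, 0],
    [0, 0, -0.02, 0],
    [0, 0, -0.06, 0],
    [0, 0, -0.09, 0]
  ],
  "jaw": 0.045
}}

```text
time_s: 10.63
position: [0.4813, -0.3906, 0.1425]
orientation: [-2.22, -2.222, -0.0]
ft_force: [0.4, -0.7, 0.5]
width: 0.0455
grasp_force: 0.0
```

{"name": "move_arm", "arguments": {
  "series": [
    [0.243, 0.155, 0, 0],
    [0.243, 0.155, 0, 0],
    [0.243, 0.155, 0, 0],
    [0.243, 0.155, 0, 0],
    [0.243, 0.155, 0, 0],
    [0.243, 0.155, 0, 0],
    [0.243, 0.155, 0, 0],
    [0.243, 0.155, 0, 0]
  ],
  "jaw": 0.072
}}

```text
time_s: 11.3
position: [0.6391, -0.1418, 0.1407]
orientation: [-2.214, -2.228, -0.003]
ft_force: [0.4, 0.2, 0.3]
width: 0.0717
grasp_force: 0.0
```

```bash
python3 - <<'E'
from h import *
print(manip.get_state()["position"])
C=[manip.capture("scene")]
for d in manip.landmark_of(C[0],"stamp_blue")[:5]:print(d["p"],ray(C[0],d["xy"],.01))
cv2.imwrite("pics/s3.png",cv2.resize(C[0]["frame"][100:280,60:300,::-1],(720,540),interpolation=2))
E
```

```text
[ 0.63906801 -0.14177069  0.14072203]
0.82 [ 0.48074253 -0.39126759  0.01      ]
0.77 [0.41860508 0.34265366 0.01      ]
0.72 [0.46796179 0.26947655 0.01      ]
0.63 [0.35494711 0.18228842 0.01      ]
```

View pics/s3.png

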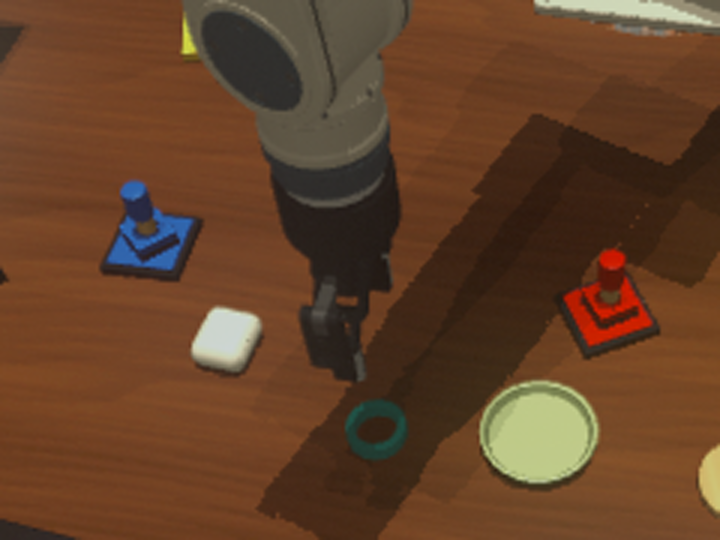

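Blue stamp stands well on its pad at (150,240) in the crop. The pink roll has to go down first, so I head there.

{"name": "move_arm", "arguments": {
  "series": [
    [0.564, -0.136, 0, 0],
    [0.564, -0.136, 0, 0],
    [0.564, -0.136, 0, 0],
    [0.564, -0.136, 0, 0],
    [0.564, -0.136, 0, 0],
    [0.564, -0.136, 0, 0],
    [0.564, -0.136, 0, 0],
    [0.564, -0.136, 0, 0]
  ]
}}

```text
time_s: 12.07
position: [0.5573, 0.1766, 0.1411]
orientation: [2.223, 2.219, 0.0]
ft_force: [1.1, 0.2, 0.1]
width: 0.072
grasp_force: 0.0
```

{"name": "move_arm", "arguments": {
  "series": [
    [0.24, -0.058, 0, 0],
    [0.24, -0.058, 0, 0],
    [0.24, -0.058, 0, 0],
    [0.24, -0.058, 0, 0],
    [0.24, -0.058, 0, 0],
    [0.24, -0.058, 0, 0],
    [0.24, -0.058, 0, 0],
    [0.24, -0.058, 0, 0]
  ]
}}

```text
time_s: 12.73
position: [0.4994, 0.417, 0.1405]
orientation: [2.219, 2.224, -0.001]
ft_force: [0.3, 0.6, -0.2]
width: 0.0718
grasp_force: 0.0
```

{"name": "move_arm", "arguments": {
  "series": [
    [0, 0.001, 0.04, 0],
    [0, 0.001, 0.08, 0],
    [0, 0.001, 0.11, 0],
    [0, 0.001, 0.12, 0],
    [0, 0.001, 0.127, 0],
    [0, 0.001, 0.127, 0],
    [0, 0.001, 0.127, 0]
  ]
}}

```text
time_s: 13.32
position: [0.502, 0.4161, 0.0154]
orientation: [2.221, 2.221, 0.003]
ft_force: [0.2, 0.2, -0.0]
width: 0.072
grasp_force: 0.0
```

{"name": "move_arm", "arguments": {
  "series": [
    [0, 0, 0, 0],
    [0, 0, 0, 0],
    [0, 0, 0, 0],
    [0, 0, 0, 0],
    [0, 0, 0, 0],
    [0, 0, 0, 0]
  ],
  "jaw": 0.045
}}

```text
time_s: 13.82
position: [0.5019, 0.4168, 0.0163]
orientation: [2.22, 2.221, 0.006]
ft_force: [-0.7, -2.3, 6.8]
width: 0.0506
grasp_force: 63.0
```

{"name": "move_arm", "arguments": {
  "series": [
    [0, 0, -0.04, 0],
    [0, 0, -0.08, 0],
    [0, 0, -0.1, 0],
    [-0.035, 0.017, -0.1, 0],
    [-0.07, 0.034, -0.1, 0],
    [-0.105, 0.051, -0.1, 0],
    [-0.14, 0.068, -0.1, 0],
    [-0.175, 0.085, -0.1, 0]
  ]
}}

```text
time_s: 14.48
position: [0.5866, 0.24, 0.1153]
orientation: [2.219, 2.222, 0.003]
ft_force: [1.2, 1.2, -0.5]
width: 0.051
grasp_force: 63.0
```

{"name": "move_arm", "arguments": {
  "series": [
    [-0.035, 0.017, 0, 0],
    [-0.07, 0.034, 0, 0],
    [-0.098, 0.0495, 0, 0],
    [-0.098, 0.0495, 0, 0],
    [-0.098, 0.0495, 0, 0],
    [-0.098, 0.0495, 0, 0]
  ]
}}

```text
time_s: 14.98
position: [0.6354, 0.1435, 0.1146]
orientation: [2.221, 2.222, 0.001]
ft_force: [0.1, -0.6, -0.0]
width: 0.051
grasp_force: 63.0
```

```bash
python3 - <<'E'
from h import *
s=manip.get_state();print(s["position"],s["grasp_force"],s["width"])
C=manip.capture("scene")
cv2.imwrite("pics/s4.png",cv2.resize(C["frame"][140:300,240:400,::-1],(600,600),interpolation=2))
E
```

```text
[0.6354487  0.14350093 0.11455261] 62.97272759664338 0.05099109981436836
```

View pics/s4.png

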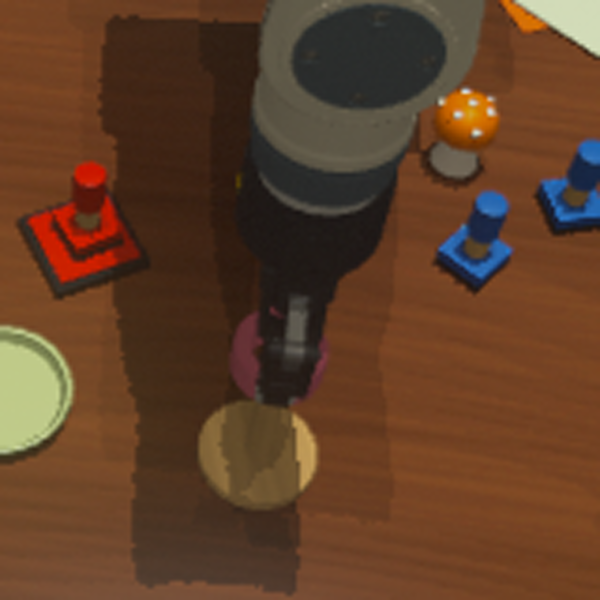

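The pink roll is gripped level above the spindle (275,455 in the crop).

{"name": "move_arm", "arguments": {
  "series": [
    [0, 0, 0.03, 0],
    [0, 0, 0.055, 0],
    [0, 0, 0.075, 0],
    [0, 0, 0.086, 0],
    [0, 0, 0.089, 0],
    [0, 0, 0.089, 0]
  ]
}}

```text
time_s: 15.53
position: [0.6346, 0.1448, 0.0254]
orientation: [-2.218, -2.224, 0.0]
ft_force: [0.7, -0.8, 0.1]
width: 0.051
grasp_force: 66.2
```

{"name": "move_arm", "arguments": {
  "series": [
    [0, 0, 0, 0],
    [0, 0, 0, 0],
    [0, 0, 0, 0],
    [0, 0, -0.02, 0],
    [0, 0, -0.06, 0],
    [0, 0, -0.1, 0],
    [0, 0, -0.115, 0],
    [0, 0, -0.115, 0]
  ],
  "jaw": 0.07
}}

```text
time_s: 16.2
position: [0.6375, 0.1438, 0.145]
orientation: [2.217, 2.219, 0.01]
ft_force: [-0.1, 0.0, -0.4]
width: 0.0697
grasp_force: 0.0
```

{"name": "move_arm", "arguments": {
  "series": [
    [-0.293, 0, 0, 0],
    [-0.293, 0, 0, 0],
    [-0.293, 0, 0, 0],
    [-0.293, 0, 0, 0],
    [-0.293, 0, 0, 0],
    [-0.293, 0, 0, 0],
    [-0.293, 0, 0, 0],
    [-0.293, 0, 0, 0]
  ]
}}

```text
time_s: 16.87
position: [0.6352, -0.1565, 0.1384]
orientation: [2.227, 2.216, -0.003]
ft_force: [-0.3, 0.3, -0.3]
width: 0.0703
grasp_force: 0.0
```

```bash
python3 - <<'E'
from h import *
s=manip.get_state();print(s["position"])
C=manip.capture("scene"),manip.capture("top")
OBJ["roll_wide"]=(*OBJ["roll_wide"][:3],[[(.01,.027),(.034,.027)]])
measure(["roll_wide"],C,{"roll_wide":(.6364,.1441)})
measure(["roll_wide"],C[:1],{"roll_wide":(.6364,.1441)})
cv2.imwrite("pics/s5.png",cv2.resize(C[0]["frame"][160:300,140:350,::-1],(750,500),interpolation=2))
E
```

```text
[ 0.63518183 -0.1564728   0.13841962]
roll_wide [0.6328 0.1449] res px [-0.4  1.2 -0.2  1.3] area meas/model [(381, 508), (230, 302)]
roll_wide [0.6295 0.1454] res px [0. 0.] area meas/model [(381, 507)]
```

View pics/s5.png

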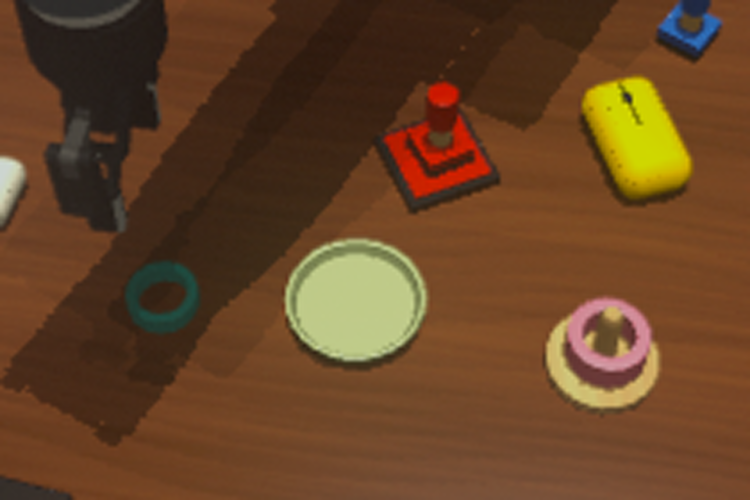

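The pink roll lies flat around the post (608,345 in the crop). Next is the teal roll at (163,297).

{"name": "move_arm", "arguments": {
  "series": [
    [0, 0, 0.04, 0],
    [0, 0, 0.08, 0],
    [0, 0, 0.11, 0],
    [0, 0, 0.12, 0],
    [0, 0, 0.12, 0]
  ]
}}

```text
time_s: 17.38
position: [0.634, -0.1476, 0.0169]
orientation: [-2.215, -2.22, 0.003]
ft_force: [0.0, 0.5, -0.1]
width: 0.07
grasp_force: 0.0
```

{"name": "move_arm", "arguments": {
  "series": [
    [-0.001, 0.001, 0.004, 0],
    [-0.001, 0.001, 0.008, 0],
    [-0.001, 0.001, 0.008, 0],
    [-0.001, 0.001, 0.008, 0]
  ]
}}

```text
time_s: 17.72
position: [0.6374, -0.1508, 0.0131]
orientation: [2.219, 2.221, 0.001]
ft_force: [-0.1, 0.4, 0.9]
width: 0.0697
grasp_force: 0.0
```

{"name": "move_arm", "arguments": {
  "series": [
    [0, 0, 0, 0],
    [0, 0, 0, 0],
    [0, 0, 0, 0],
    [0, 0, 0, 0],
    [0, 0, 0, 0],
    [0, 0, 0, 0]
  ],
  "jaw": 0.04
}}

```text
time_s: 18.22
position: [0.6371, -0.1508, 0.0133]
orientation: [2.219, 2.221, 0.001]
ft_force: [-2.0, 1.4, 7.6]
width: 0.045
grasp_force: 60.6
```

{"name": "move_arm", "arguments": {
  "series": [
    [0, 0, -0.04, 0],
    [0, 0, -0.08, 0],
    [0, 0, -0.11, 0],
    [0.03, 0, -0.11, 0],
    [0.07, 0, -0.11, 0],
    [0.11, 0, -0.11, 0],
    [0.15, 0, -0.11, 0],
    [0.19, 0, -0.11, 0]
  ]
}}

```text
time_s: 18.88
position: [0.6363, 0.0408, 0.1224]
orientation: [2.221, 2.221, 0.001]
ft_force: [1.0, 0.2, -0.1]
width: 0.0448
grasp_force: 61.9
```

{"name": "move_arm", "arguments": {
  "series": [
    [0.04, 0, 0, 0],
    [0.08, 0, 0, 0],
    [0.103, 0, 0, 0],
    [0.103, 0, 0, 0],
    [0.103, 0, 0, 0],
    [0.103, 0, 0, 0]
  ]
}}

```text
time_s: 19.38
position: [0.6364, 0.1421, 0.1219]
orientation: [2.22, 2.222, -0.0]
ft_force: [-0.6, -0.2, -0.1]
width: 0.0452
grasp_force: 61.9
```

```bash
python3 - <<'E'
from h import *
s=manip.get_state();print(s["position"],s["grasp_force"],s["width"])
C=manip.capture("scene")
cv2.imwrite("pics/s6.png",cv2.resize(C["frame"][180:300,240:360,::-1],(500,500),interpolation=2))
E
```

```text
[0.63643989 0.14212659 0.12193276] 61.8778882920742 0.04518917538269615
```

View pics/s6.png

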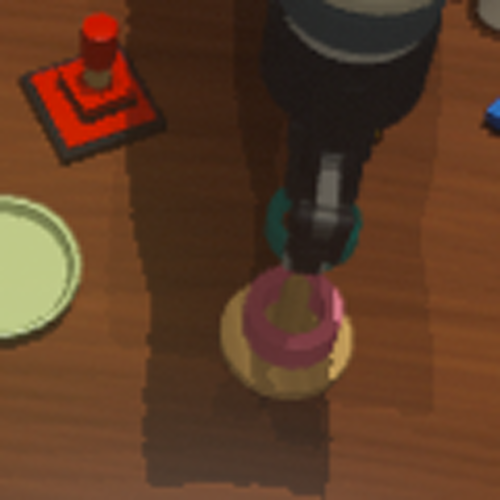

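Teal roll held level above the pink one. Lower and release.

{"name": "move_arm", "arguments": {
  "series": [
    [0.001, 0, 0.03, 0],
    [0.001, 0, 0.05, 0],
    [0.001, 0, 0.065, 0],
    [0.001, 0, 0.072, 0],
    [0.001, 0, 0.0745, 0],
    [0.001, 0, 0.0745, 0]
  ]
}}

```text
time_s: 19.93
position: [0.6364, 0.142, 0.0478]
orientation: [2.223, 2.22, -0.001]
ft_force: [0.3, -0.0, -1.1]
width: 0.045
grasp_force: 61.9
```

{"name": "move_arm", "arguments": {
  "series": [
    [0, 0, 0, 0],
    [0, 0, 0, 0],
    [0, 0, 0, 0],
    [0, 0, -0.02, 0],
    [0, 0, -0.06, 0],
    [0, 0, -0.09, 0],
    [0, 0, -0.09, 0]
  ],
  "jaw": 0.065
}}

```text
time_s: 20.52
position: [0.6391, 0.1435, 0.1442]
orientation: [2.216, 2.218, 0.012]
ft_force: [-0.1, 0.2, 0.1]
width: 0.065
grasp_force: 0.0
```

{"name": "move_arm", "arguments": {
  "series": [
    [0.124, -0.267, 0, 0],
    [0.124, -0.267, 0, 0],
    [0.124, -0.267, 0, 0],
    [0.124, -0.267, 0, 0],
    [0.124, -0.267, 0, 0],
    [0.124, -0.267, 0, 0],
    [0.124, -0.267, 0, 0],
    [0.124, -0.267, 0, 0]
  ]
}}

```text
time_s: 21.18
position: [0.3636, 0.2684, 0.1375]
orientation: [-2.216, -2.225, 0.002]
ft_force: [0.2, 0.3, -0.6]
width: 0.0649
grasp_force: 0.0
```

```bash
python3 - <<'E'
from h import *
s=manip.get_state();print(s["position"])
C=manip.capture("scene"),manip.capture("top")
OBJ["roll_narrow"]=(*OBJ["roll_narrow"][:3],[[(.034,.024),(.05,.024)]])
measure(["roll_narrow"],C,{"roll_narrow":(.6364,.1441)})
cv2.imwrite("pics/s7.png",cv2.resize(C[0]["frame"][100:300,240:440,::-1],(600,600),interpolation=2))
E
```

```text
[0.36356304 0.26840323 0.13753709]
roll_narrow [0.6342 0.1453] res px [-0.   0.4  0.   0.5] area meas/model [(314, 389), (210, 241)]
```

View pics/s7.png

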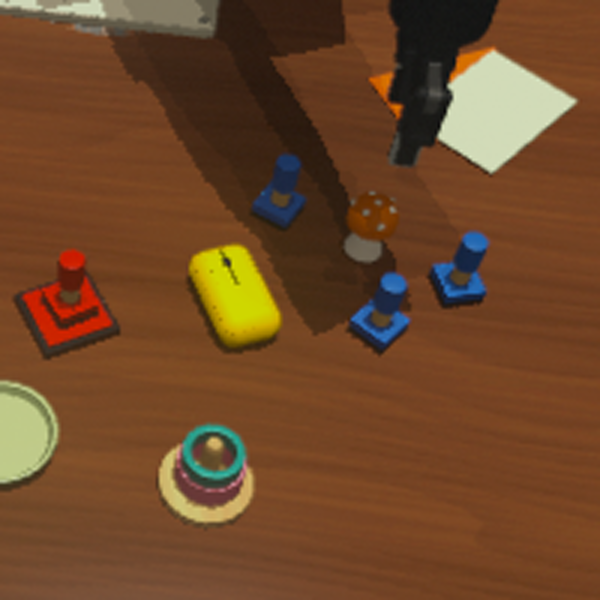

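Both rolls are stacked at (212,460) in the crop. Descend on the toadstool.

{"name": "move_arm", "arguments": {
  "series": [
    [0, 0, 0.04, 0],
    [0, 0, 0.055, 0],
    [0, 0, 0.055, 0],
    [0, 0, 0.055, 0]
  ]
}}

```text
time_s: 21.62
position: [0.3702, 0.2667, 0.0821]
orientation: [-2.222, -2.221, 0.002]
ft_force: [-0.0, -0.2, 0.2]
width: 0.0654
grasp_force: 0.0
```

```bash
python3 - <<'E'
from h import *
C=manip.capture("scene"),manip.capture("top")
s=manip.get_state();print(s["position"],s["orientation"])
for q,c in zip(("scene","top"),C):
    for d in manip.regions_of(c,"toadstool")[:2]:print(q,d["p"],ray(c,d["xy"],.035),d["pixels"].sum())
measure(["toadstool"],C[:1],{"toadstool":(.369,.268)})
E
```

```text
[0.37076797 0.26717985 0.08326312] [2.22126641e+00 2.22081888e+00 2.11089589e-03]
scene 0.69 [0.38794468 0.25931213 0.035     ] 207
top 0.42 [ 0.4725201  -0.37609343  0.035     ] 369Traceback (most recent call last):
  File "<stdin>", line 6, in <module>
  File "h.py", line 42, in measure
    m=blob(c,g,lo,hi)
  File "h.py", line 29, in blob
    i=min((i for i in range(1,n) if s[i,4]>30),key=lambda i:np.hypot(*(ce[i]-u)))
ValueError: min() iterable argument is empty
```

{"name": "move_arm", "arguments": {
  "series": [
    [0, -0.001, 0.015, 0],
    [0, -0.001, 0.03, 0],
    [0, -0.001, 0.045, 0],
    [0, -0.001, 0.053, 0],
    [0, -0.001, 0.053, 0],
    [0, -0.001, 0.053, 0]
  ]
}}

```text
time_s: 22.32
position: [0.3686, 0.2672, 0.0297]
orientation: [2.221, 2.222, 0.0]
ft_force: [-0.4, 0.1, 0.2]
width: 0.0648
grasp_force: 0.0
```

{"name": "move_arm", "arguments": {
  "series": [
    [0, 0, 0, 0],
    [0, 0, 0, 0],
    [0, 0, 0, 0],
    [0, 0, 0, 0],
    [0, 0, 0, 0],
    [0, 0, 0, 0]
  ],
  "jaw": 0.035
}}

```text
time_s: 22.82
position: [0.3693, 0.2676, 0.0306]
orientation: [2.22, 2.222, 0.004]
ft_force: [0.6, -0.2, 6.9]
width: 0.042
grasp_force: 59.6
```

{"name": "move_arm", "arguments": {
  "series": [
    [0, 0, -0.04, 0],
    [0, 0, -0.08, 0],
    [0, 0, -0.1, 0],
    [-0.03, 0.026, -0.1, 0],
    [-0.06, 0.052, -0.1, 0],
    [-0.09, 0.079, -0.1, 0],
    [-0.12, 0.105, -0.1, 0],
    [-0.15, 0.131, -0.1, 0]
  ]
}}

```text
time_s: 23.48
position: [0.5005, 0.1157, 0.1301]
orientation: [2.22, 2.222, 0.002]
ft_force: [1.0, 0.9, -0.7]
width: 0.0418
grasp_force: 61.4
```

{"name": "move_arm", "arguments": {
  "series": [
    [-0.03, 0.026, 0, 0],
    [-0.06, 0.052, 0, 0],
    [-0.09, 0.079, 0, 0],
    [-0.12, 0.105, 0, 0],
    [-0.139, 0.1215, 0, 0],
    [-0.139, 0.1215, 0, 0],
    [-0.139, 0.1215, 0, 0],
    [-0.139, 0.1215, 0, 0]
  ]
}}

```text
time_s: 24.15
position: [0.6206, -0.0214, 0.1293]
orientation: [-2.22, -2.222, 0.0]
ft_force: [-0.4, -0.1, -0.9]
width: 0.0422
grasp_force: 61.4
```

```bash
python3 - <<'E'
from h import *
s=manip.get_state();print(s["position"],s["grasp_force"],s["width"])
C=manip.capture("scene")
cv2.imwrite("pics/s8.png",cv2.resize(C["frame"][170:290,180:300,::-1],(500,500),interpolation=2))
E
```

```text
[ 0.62055297 -0.02139056  0.12933157] 61.375244550872594 0.04222570764118241
```

View pics/s8.png

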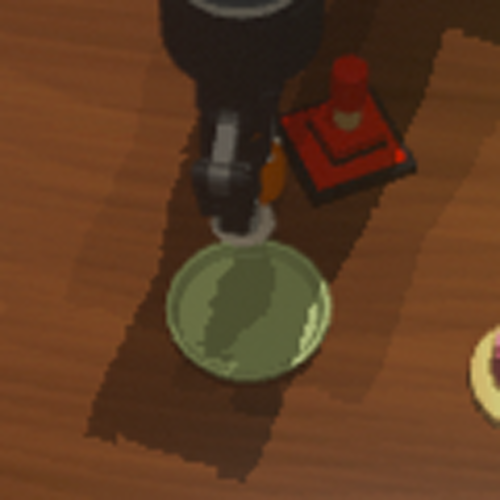

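Toadstool held upright over the dish (248,310 in the crop). Lower by 94 mm and release; the grip stays clear of the rim.

{"name": "move_arm", "arguments": {
  "series": [
    [0, 0, 0.03, 0],
    [0, 0, 0.06, 0],
    [0, 0, 0.08, 0],
    [0, 0, 0.09, 0],
    [0, 0, 0.0945, 0],
    [0, 0, 0.0945, 0],
    [0, 0, 0.0945, 0]
  ]
}}

```text
time_s: 24.78
position: [0.6212, -0.0209, 0.0362]
orientation: [2.219, 2.223, 0.001]
ft_force: [-0.0, 0.5, -1.0]
width: 0.0414
grasp_force: 61.4
```

{"name": "move_arm", "arguments": {
  "series": [
    [0, 0, 0, 0],
    [0, 0, 0, 0],
    [0, 0, 0, 0],
    [0, 0, -0.02, 0],
    [0, 0, -0.06, 0],
    [0, 0, -0.1, 0],
    [0, 0, -0.13, 0],
    [0, 0, -0.13, 0]
  ],
  "jaw": 0.065
}}

```text
time_s: 25.45
position: [0.6236, -0.022, 0.172]
orientation: [2.215, 2.216, 0.009]
ft_force: [0.6, -0.2, -0.6]
width: 0.065
grasp_force: 0.0
```

{"name": "move_arm", "arguments": {
  "series": [
    [-0.25, 0, -0.05, 0],
    [-0.25, 0, -0.05, 0],
    [-0.25, 0, -0.05, 0],
    [-0.25, 0, -0.05, 0],
    [-0.25, 0, -0.05, 0],
    [-0.25, 0, -0.05, 0],
    [-0.25, 0, -0.05, 0],
    [-0.25, 0, -0.05, 0]
  ]
}}

```text
time_s: 26.12
position: [0.6209, -0.2747, 0.2147]
orientation: [2.225, 2.218, -0.0]
ft_force: [-0.6, 0.1, -0.2]
width: 0.0649
grasp_force: 0.0
```

```bash
python3 - <<'E'
from h import *
s=manip.get_state();print(s["position"])
C=manip.capture("scene"),manip.capture("top")
OBJ["toadstool"]=(*OBJ["toadstool"][:3],[[(z+.005,r) for z,r in OBJ["toadstool"][3][0]]])
measure(["toadstool"],C,{"toadstool":(.6219,-.0216)})
for d in manip.landmark_of(C[0],"mug")[:1]:print("mug",ray(C[0],d["xy"],0))
save(C[0],"s9")
E
```

```text
[ 0.62094419 -0.2747445   0.21466242]
toadstool [ 0.6228 -0.0226] res px [0.2 0.7 0.4 0.7] area meas/model [(231, 291), (178, 196)]
mug [ 0.38195492 -0.26946084  0.        ]
```

View pics/s9.png

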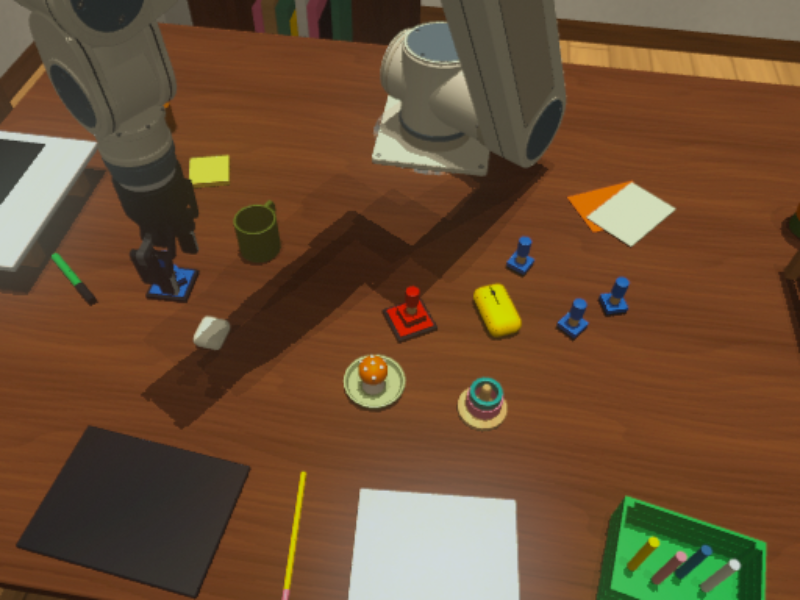

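All five things are placed: the toadstool at (374,375), the rolls at (485,397) and the red stamp at (410,310). The blue stamp at (172,280) was checked earlier, and the mug has not moved. I hand in now.

```bash
python3 -c "
from station import manip
print(manip.job_done())"
```

```text
the job is handed in; nothing more can be done
None
```

The job is handed in (no verdict was returned): in the camera checks, both stamps stood on their own pads, the teal roll lay on the pink one on the spindle, the toadstool stood in the dish and the mug was where it started.

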